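# Load a thread-waxing stand and open its reverse- or right-threaded pot

## Robot

A 6-joint arm with a two-finger parallel gripper is mounted at the origin on a cart in front of the work surface, level with it; the furniture and walls round the work are solid. World frame = base frame: x ahead of the robot, y to its left, z up, the work surface at z = 0. Lengths are in m, angles in rad, forces in N, time in s.
With the tool pointing down it reaches from about 0.3 to 0.875 m from the base axis. Payload 6.4 kg.
Tool frame: the origin (TCP) lies on the mounting face of the last link; the fingertips stand 173 mm ahead of it and the grasp point (between the pads) lies 155 mm ahead of it (ctrl.tip_reach is the distance from the TCP to the fingertips, in m); z points along the fingers, y is the line along which they close (so a half turn about z gives the same grasp; the last joint's range is limited). The gripper opens to 85 mm and grips with 20 to 120 N. Pads are 22 mm wide; open, the fingers measure 114 mm over their backs; the gripper's body (76 mm by 85 mm) begins 54 mm behind the grasp point. The pads swing forward as they close: fully open they stand 13 mm farther back than shut.
Start: joints at [1.117, 0.181, 1.607, -0, 1.354, -0.206], TCP at [0.141, 0.557, 0.405] pointing down, gripper open.
Joint ranges: [-2.99, 2.99], [-0.89, 2.07], [0.3, 2.58], [-1.14, 4.28], [0, 2.63], [-3.12, 3.12]. Speed limits (rad/s): [2.57, 2.57, 3.01, 3.14, 3.14, 3.14].

## Interface

Orientations are given as a unit quaternion [w, x, y, z].
In Python, from bench import ctrl gives the robot as it stands.
- The arm moves only by the shell command python3 -m pendant 'ROWS'. ROWS is JSON, a list that holds one entry, the list of rows, each a list of 7 numbers: the opening, from 0 (shut) to 1 (fully open), then the shift along the tool's x, y, z in mm, then the turn, a rotation vector about the tool's x, y, z in rad. A call has 1 to 5 rows; each row is the pose to reach, as a shift and turn from the pose commanded when the call began, along the tool's axes at that moment; what a row does not reach only later rows make up. A row lasts 1/12 s, in which the tool goes at most 41.7 mm and 7.16 degrees, less where a joint would pass 70% of its speed; a pose out of reach is approached as far as the arm can. A call with a gripper value outside its range is refused whole. The fingers move at their own pace and stop on an object; the grip force is fixed at half the most. Time passes only in rows, so rows that repeat a pose let the fingers close. It gives the time, the measured TCP pose, the force, the opening and the grip force at its end, in the units of the state.
- ctrl.get_obs(): the state, without advancing time (a new reading comes with each control period).
- ctrl.camera(name): name is "scene" or "top" or "wrist"; returns the picture (400x640x3 uint8, red, green, blue); there is no depth.
- ctrl.camera_params(name): a dict with "mtx" (3x3 intrinsics, pixels), "distortion" ([k1, k2, p1, p2, k3] as OpenCV has them; the pictures are not rectified), "world_from_camera" (4x4, takes a point from camera to world coordinates); the wrist camera has in their place "tool_from_camera" (4x4, takes a point from camera to tool coordinates, whose origin is the TCP and whose axes are the flange's). Camera axes: x right, y down, z forward; pixel columns grow to the right and rows downward; lengths in m; the calibration is good to about 2 mm. A picture is of the moment at which its call begins: read the wrist's pose just before it. camera_params takes no time and is no camera call.
- ctrl.hand_in(): hands the job in; it is judged then, once.
Trained networks look in the newest picture that a camera, given by its name, has taken for a name from the list of things; names that differ only in an ending like _2 or _b are one class to them, and where a whole thing is asked for, a point or a joint stands for the part that bears it (a point fixed in the world has none). Each returns a list of dicts, best first, with "confidence" (0 to 1); they miss things now and then, are a little off and sometimes report something else, mostly with a low value. They report only what shows in the picture. A call takes as long as a camera call. They do not tell look-alikes from the thing itself.
- ctrl.boxes_of(camera, name): "point" ([column, row] as shares, 0 to 1, of the picture: columns of its width, rows of its height, amid what is visible of it).
The state is a dict: "time_s": time; "q": joint angles; "dq": joint speeds; "joint_efforts": joint torques, N m; "eef_pos": TCP position; "eef_rot": TCP orientation; "wrist_force": force on the tool from outside, world axes, zero at the start; "torque": the same for the moment, N m; "opening": opening from 0.0 (shut) to 1.0 (fully open); "grasp_force": force on a finger pad.
Only numpy, scipy, OpenCV 4.12 (cv2) and the standard library are available. Lean on these libraries where they do the work, as an engineer would, in place of code of your own. Each camera call takes 0.05 s, during which the arm holds its last target. There are 200 camera calls.

## Task

Get the thread-waxing stand ready for a refill: first put the two wooden thread spools from the front of the bench upright into the stand's two round pockets, one in each, and let go of them. Then unscrew the black ribbed cap of the wax pot - nobody remembers whether its thread is right-hand or reverse, so try it gently both ways if need be - lift it straight off and finish while still holding it upright above the open pot, with its stem a few centimetres clear of the neck. Leave the other things on the bench where they are.

Things in the scene. Friction and masses are not known exactly. Their poses are not given: they have to be found in the camera images.
- stand: Fixed thread-waxing stand: block 80 mm wide (its x), 256 mm long (its y, -143 to +113 mm), 40 mm high. The wooden part at its -y side has two round pockets in the top; the aluminium part at +y holds the sunk wax pot, whose round neck (36 mm outside) rises 12 mm above the block. Origin: on the table, near the middle of the block; z up.
- pocket_a (a point): Centre of the mouth of the end pocket, level with the block's top (40 mm above the table): a round pocket 46 mm in diameter and 14 mm deep, flat floor 26 mm above the table. At stand (0, -105, 40) mm.
- pocket_b (a point): Centre of the mouth of the other, identical pocket, 70 mm from the first, towards the pot. At stand (0, -35, 40) mm.
- pot_mouth (a point): Centre of the neck's rim, 52 mm above the table, at stand (0, 80, 52) mm; the knob sits on it. The short coarse thread inside is, from start to start, right-hand (cap loosens counter-clockwise seen from above) or reverse (clockwise). Not visible from outside.
- cap: Loose cap of the wax pot: ribbed round black knob, 40 mm in diameter (43 over the ribs), 28 mm high, a small raised mark on top along its own +x. A steel stem with plug and cross pin hangs 40 mm below it into the pot. Origin: centre of the knob's underside, at first on the neck's rim 52 mm above the table; z up; 55 to 115 g.
- cap_stem_end (a point): Lower end of the stem, on the axis 40 mm below the knob's underside. The right way the cap turns easily and is free from about 1.15 rad to its end stop at 1.3 rad, then lifts straight out. The wrong way it stops hard after about 0.1 rad. Before that it has 2 mm of play upwards and cannot be pulled off. No downward push needed.
- spool_one: Wooden spool of waxed thread with flanges, standing upright on the table, 36 mm in diameter, 50 mm high. Origin: centre of its underside; z along its axis.
- spool_two: The same kind of wooden spool, 38 mm in diameter, 52 mm high, standing upright on the table. Origin: centre of its underside; z along its axis.
- wax_block: Bystander, to be left alone: small yellow-brown block of beeswax, 34 x 52 x 18 mm. Origin: centre of its underside.
- tack_tin: Bystander, to be left alone: shallow round tin of tacks, 68 mm across, 20 mm high. Origin: centre of its underside.
- rubber_plug: Bystander, to be left alone: grey rubber plug lying on its side, 24 x 56 x 24 mm. Origin: centre of its underside.
- thread_roll: Bystander, to be left alone: short roll of dark thread, 46 x 42 x 46 mm. Origin: centre of its underside.
Mind the look-alikes: they are no part of the job. What is shaped like the spool_one but blue or red is not meant.

How it is judged:
By the outcome, as a careful person would: the job done as asked, in the order asked, and still so for the second after the job is handed in, while the arm keeps its last pose, push and grip.
It also fails if it takes over 61 s, if anything falls off the work surface, if the arm or the gripper's body presses on something with over 40 N, if the wrist force passes 120 N, or if a joint passes its speed limit or range.

## Working session

There is one attempt and no reset: what is moved stays moved. The work goes in short steps, Python scripts to look and compute and a shell command to move; the robot and the scene stay as the last step left them, time stands still between calls to the robot, and variables do not carry over. Pictures are saved under pics/ and viewed, at most 10 in all, crops included, and the job is handed in when it is done.

```bash
mkdir -p pics; ls
cat > h.py <<'E'
import numpy as np, cv2
from scipy.spatial.transform import Rotation as R
from bench import ctrl
def tool():
    o=ctrl.get_obs(); T=np.eye(4); q=o["eef_rot"]
    T[:3,:3]=R.from_quat([q[1],q[2],q[3],q[0]]).as_matrix(); T[:3,3]=o["eef_pos"]; return T
def cam(n):
    p=ctrl.camera_params(n)
    W=np.array(p["world_from_camera"]) if n!="wrist" else tool()@np.array(p["tool_from_camera"])
    return np.array(p["mtx"]),np.array(p["distortion"]),W
def onplane(c,uv,z):
    K,d,W=c
    u=cv2.undistortPoints(np.array([[uv]],float),K,d)[0,0]
    r=W[:3,:3]@np.array([u[0],u[1],1]); return W[:3,3]+r*(z-W[2,3])/r[2]
def proj(c,P):
    K,d,W=c; M=np.linalg.inv(W)
    return cv2.projectPoints(np.array([P],float),cv2.Rodrigues(M[:3,:3])[0],M[:3,3],K,d)[0][0,0]
def tilt():
    return tool()[:3,2]
E
cat > a.py <<'E'
from h import *
o=ctrl.get_obs(); print(o["time_s"],o["eef_pos"],o["eef_rot"],o["opening"])
for n in("top","scene"):
    im=ctrl.camera(n); cv2.imwrite(f"pics/{n}0.png",im[...,::-1]); c=cam(n)
    print(n,c[2].round(2).tolist())
    for k,z in(("stand",.04),("cap",.08),("spool_one",.025),("wax_block",.01),("tack_tin",.02),("rubber_plug",.012),("thread_roll",.023)):
        for b in ctrl.boxes_of(n,k)[:5]:
            uv=np.array(b["point"])*[640,400]; print(k,round(b["confidence"],2),uv.round(),onplane(c,uv,z).round(3))
E
python3 a.py
```

```text
pics
0.0 [0.14090359 0.55720027 0.40376982] [-2.64398240e-04  1.23576352e-01  9.92334664e-01 -8.54188786e-04] 1.0012816635556125
top [[-0.02, -0.98, 0.17, 0.44], [-1.0, 0.02, -0.02, 0.25], [0.01, -0.17, -0.98, 0.92], [0.0, 0.0, 0.0, 1.0]]
stand 0.81 [333. 198.] [0.584 0.215 0.04 ]
stand 0.7 [234. 233.] [0.507 0.44  0.04 ]
cap 0.61 [285. 197.] [0.581 0.321 0.08 ]
spool_one 0.83 [403. 257.] [0.446 0.058 0.025]
spool_one 0.66 [373. 272.] [0.415 0.128 0.025]
spool_one 0.6 [412. 192.] [0.597 0.028 0.025]
spool_one 0.54 [412. 224.] [0.521 0.033 0.025]
spool_one 0.49 [369. 240.] [0.487 0.134 0.025]
wax_block 0.73 [277. 257.] [0.452 0.346 0.01 ]
wax_block 0.71 [335. 201.] [0.581 0.209 0.01 ]
rubber_plug 0.53 [243. 189.] [0.612 0.427 0.012]
thread_roll 0.68 [292. 140.] [0.729 0.309 0.023]
thread_roll 0.67 [335. 196.] [0.59  0.21  0.023]
scene [[0.69, -0.51, 0.51, 0.09], [-0.72, -0.47, 0.51, -0.25], [-0.02, -0.73, -0.69, 0.73], [0.0, 0.0, 0.0, 1.0]]
stand 0.79 [336. 228.] [0.567 0.19  0.04 ]
stand 0.2 [286. 264.] [0.441 0.196 0.04 ]
cap 0.66 [294. 183.] [0.573 0.309 0.08 ]
cap 0.16 [346. 167.] [0.679 0.264 0.08 ]
spool_one 0.9 [301. 301.] [0.409 0.126 0.025]
spool_one 0.79 [343. 312.] [0.442 0.059 0.025]
spool_one 0.7 [414. 267.] [0.601 0.03  0.025]
spool_one 0.63 [331. 269.] [0.495 0.136 0.025]
spool_one 0.62 [388. 291.] [0.528 0.031 0.025]
wax_block 0.68 [244. 230.] [0.458 0.341 0.01 ]
wax_block 0.4 [285. 263.] [0.457 0.217 0.01 ]
tack_tin 0.86 [233. 193.] [0.507 0.433 0.02 ]
rubber_plug 0.74 [270. 173.] [0.611 0.429 0.012]
thread_roll 0.7 [343. 171.] [0.717 0.305 0.023]
thread_roll 0.69 [335. 225.] [0.583 0.207 0.023]
thread_roll 0.35 [296. 185.] [0.614 0.348 0.023]
```

```bash
python3 -c "
import cv2
a=cv2.imread('pics/top0.png')[100:320,200:470]; b=cv2.imread('pics/scene0.png')[130:350,190:460]
cv2.imwrite('pics/c0.png',cv2.resize(cv2.vconcat([a,b]),None,fx=1.36,fy=1.36,interpolation=2)) if 0 else cv2.imwrite('pics/c0.png',cv2.resize(a,None,fx=2.7,fy=2.7,interpolation=2)); cv2.imwrite('pics/c1.png',cv2.resize(b,None,fx=2.7,fy=2.7,interpolation=2))"
```

```text
(no output)
```

View pics/c0.png

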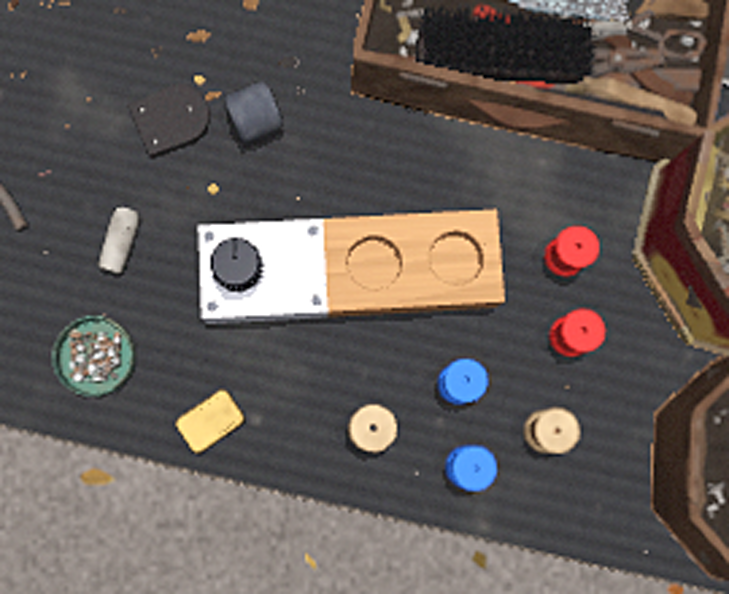

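View pics/c1.png

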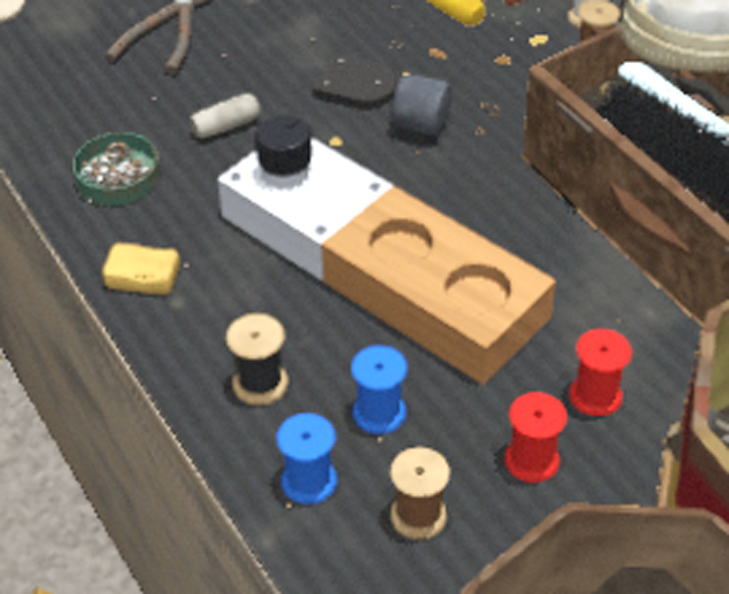

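The top view shows five flanged spools plus the stand:
- Wooden spools at full-picture pixels (338,258) and (405,260), with natural wood flanges. These are the two meant.
- Blue look-alikes at (371,241) and (374,273), and red ones at (413,192) and (414,223).

The scene crop confirms it, with wooden tops at (284,254) and (345,304). The pot cap is at (287,196), and the pockets are at (338,197) and (369,195).

```bash
cat > b.py <<'E'
from h import *
t=cam("top"); s=cam("scene")
T=lambda x,y,z:onplane(t,(x/2.7+200-.3,y/2.7+100-.3),z)[:2].round(4)
S=lambda x,y,z:onplane(s,(x/2.7+190-.3,y/2.7+130-.3),z)[:2].round(4)
print("L",T(373,428,.051),S(255,335,.051)); print("R",T(553,431,.051),S(419,471,.051))
print("pb",T(374,263,.04),S(402,239,.04)); print("pa",T(456,258,.04),S(479,284,.04))
print("cap",T(235,258,.08),S(284,131,.08))
print("corners",T(197,225,.04),T(499,210,.04),T(504,302,.04),T(203,311,.04), S(555,284,.04),S(486,348,.04))
print("blue",T(464,381,.051),T(472,468,.051))
M=tool(); print(M[:3,:3].round(3))
print("spool vector tool", )
for p in (T(373,428,.051),T(553,431,.051)): print((M[:3,:3].T@(np.array([*p,.3])-M[:3,3])*1000).round())
E
python3 b.py
```

```text
L [0.4463 0.2077] [0.4487 0.2082]
R [0.4408 0.0596] [0.4421 0.0561]
pb [0.5852 0.2029] [0.5894 0.2035]
pa [0.5884 0.1329] [0.5933 0.1343]
cap [0.5843 0.3178] [0.584  0.3174]
corners [0.6207 0.3535] [0.6297 0.0941] [0.5499 0.0935] [0.5465 0.3482] [0.6292 0.0951] [0.5519 0.0937]
blue [0.4832 0.1315] [0.4124 0.1276]
[[-0.969  0.245  0.   ]
 [ 0.245  0.969  0.   ]
 [-0.     0.    -1.   ]]
spool vector tool
[-382. -264.  105.]
[-413. -409.  105.]
```

```bash
cat > w.py <<'E'
from h import *
import sys
M=tool(); o=ctrl.get_obs(); print("t",round(o["time_s"],2),"pos",M[:3,3].round(4),"q",np.round(o["q"],2),"F",np.round(o["wrist_force"],1),"op",round(o["opening"],3),"gf",round(o["grasp_force"],1))
print("z",M[:3,2].round(3),"y",M[:3,1].round(3))
c=cam("wrist"); im=ctrl.camera("wrist"); cv2.imwrite(f"pics/{sys.argv[1]}.png",im[...,::-1])
for k,z in [a.split(":") for a in sys.argv[2:]]:
    for b in ctrl.boxes_of("wrist",k)[:5]:
        uv=np.array(b["point"])*[640,400]; P=onplane(c,uv,float(z)); print(k,round(b["confidence"],2),uv.round(),P[:3].round(4),im[int(uv[1]),int(uv[0])])
E
python3 -m pendant '[[[1,-32,-22,4,0,0,0],[1,-64,-44,8,0,0,0],[1,-96,-66,12,0,0,0],[1,-128,-88,16,0,0,0],[1,-160,-110,20,0,0,0]]]'
python3 -m pendant '[[[1,-32,-22,4,0,0,0],[1,-64,-44,8,0,0,0],[1,-96,-66,12,0,0,0],[1,-128,-88,16,0,0,0],[1,-160,-110,20,0,0,0]]]'
python3 -m pendant '[[[1,-32,-22,4,0,0,0],[1,-62,-44,8,0,0,0],[1,-62,-44,8,0,0,0]]]'
python3 w.py w1 spool_one:.03
```

```text
time_s: 1.22
eef_pos: [0.2698, 0.4102, 0.3847]
eef_rot: [0.0, 0.123, 0.992, 0.0]
wrist_force: [0.6, 0.0, -0.7]
opening: 0.999
grasp_force: 0.0
time_s: 1.63
eef_pos: [0.3982, 0.2641, 0.3649]
eef_rot: [0.0, 0.124, 0.992, 0.0]
wrist_force: [0.0, 0.6, 1.1]
opening: 1.002
grasp_force: 0.0
time_s: 1.88
eef_pos: [0.45, 0.2034, 0.3565]
eef_rot: [0.001, 0.126, 0.992, -0.001]
wrist_force: [-0.3, -0.2, 0.6]
opening: 0.999
grasp_force: 0.0
t 1.88 pos [0.45   0.2034 0.3565] q [ 0.18  0.05  1.86 -0.    1.24 -1.13] F [-0.3 -0.2  0.6] op 0.999 gf 0.0
z [ 0.002 -0.002 -1.   ] y [ 0.251  0.968 -0.001]
spool_one 0.84 [228. 331.] [0.5943 0.0512 0.03  ] [156  55  52]
spool_one 0.81 [187. 282.] [0.5213 0.031  0.03  ] [154  60  58]
spool_one 0.73 [183. 213.] [0.4451 0.0583 0.03  ] [255 247 200]
spool_one 0.67 [264. 233.] [0.4864 0.1306 0.03  ] [ 80 167 255]
spool_one 0.61 [235. 166.] [0.4128 0.1254 0.03  ] [ 91 192 255]
```

View pics/w1.png

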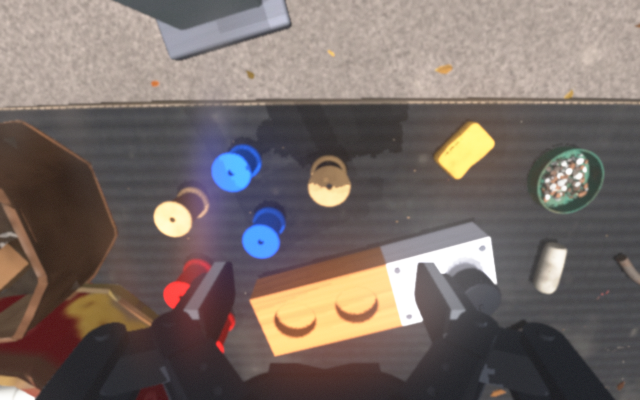

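The wrist view shows the wooden spool tops at (329,187) and (173,218). The pockets are at about (295,320) and (356,305), and the blue spools sit between the wooden pair.

Run:
```python
from h import *
c=cam("wrist"); M=tool()
for uv in((329.5,187),(173,218)):
    P=onplane(c,uv,.051); print(P.round(4),((M[:3,:3].T)@(P-M[:3,3])*1000).round(1))
for uv in((297,318),(357,304)): print(onplane(c,uv,.036).round(4))
for n in("stand","cap"): print(n)
```

```text
[0.4466 0.2123 0.051 ] [  1.9   5.3 305.5]
[0.4393 0.0624 0.051 ] [ -28.3 -141.7  305.5]
[0.5884 0.1398 0.036 ]
[0.5869 0.2082 0.036 ]
stand
cap
```

```bash
python3 -m pendant '[[[0.75,4,5,30,0,0,0],[0.75,4,5,68,0,0,0],[0.75,4,5,105,0,0,0],[0.75,4,5,135,0,0,0],[0.75,4,5,150,0,0,0]]]'
python3 -m pendant '[[[0.75,0,0,8,0,0,0],[0.75,0,0,15,0,0,0],[0.75,0,0,15,0,0,0]]]'
python3 -m pendant '[[[0.3,0,0,0,0,0,0],[0.3,0,0,0,0,0,0],[0.3,0,0,0,0,0,0],[0.3,0,0,0,0,0,0],[0.3,0,0,0,0,0,0]]]'
```

```text
time_s: 2.4
eef_pos: [0.4411, 0.2146, 0.2032]
eef_rot: [-0.003, 0.123, 0.992, -0.001]
wrist_force: [-0.3, -0.8, -0.3]
opening: 0.751
grasp_force: 0.0
time_s: 2.65
eef_pos: [0.4435, 0.2143, 0.1913]
eef_rot: [-0.0, 0.123, 0.992, -0.0]
wrist_force: [-0.2, -0.3, 0.9]
opening: 0.746
grasp_force: 0.0
time_s: 3.07
eef_pos: [0.4449, 0.2139, 0.1933]
eef_rot: [0.002, 0.124, 0.992, 0.001]
wrist_force: [-1.6, 0.9, 7.6]
opening: 0.422
grasp_force: 60.4
```

```bash
python3 -m pendant '[[[0.3,0,0,-25,0,0,0],[0.3,0,0,-55,0,0,0],[0.3,0,0,-75,0,0,0],[0.3,0,0,-75,0,0,0],[0.3,0,0,-75,0,0,0]]]'
python3 w.py w2 stand:.04
```

```text
time_s: 3.48
eef_pos: [0.4445, 0.2138, 0.2683]
eef_rot: [0.002, 0.124, 0.992, 0.001]
wrist_force: [-1.0, -0.9, -0.8]
opening: 0.428
grasp_force: 60.1
t 3.48 pos [0.4445 0.2138 0.2683] q [ 0.21  0.17  1.92  0.    1.04 -1.12] F [-1.  -0.9 -0.8] op 0.428 gf 60.1
z [ 0.004  0.001 -1.   ] y [0.245 0.969 0.002]
stand 0.56 [432. 308.] [0.5336 0.2758 0.04  ] [146 146 154]
```

View pics/w2.png

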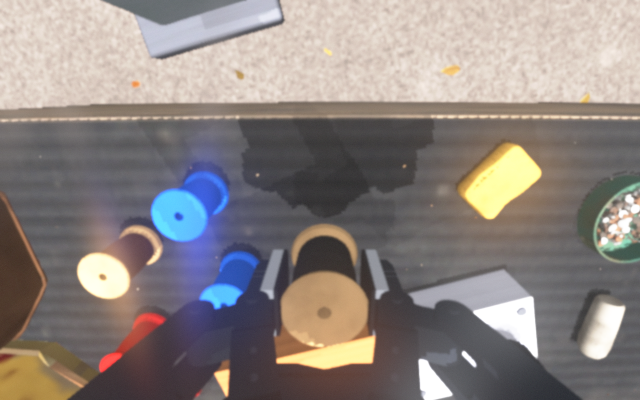

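The 36 mm spool is held upright between the pads, its top at (324,313). I'll cross-check the fixed cameras against the held spool.

Run:
```python
from h import *
c=cam("wrist"); P=onplane(c,(324,313),.126); M=tool(); print("wrist",P.round(4),(M[:3,:3].T@(P-M[:3,3])).round(4))
ims=[]
for n in("top","scene"):
    im=ctrl.camera(n); c=cam(n); u=proj(c,(.4445,.2138,.126)); v=proj(c,(.4445,.2138,.1)); print(n,u.round(1))
    x,y=(int(u[0])-50,int(u[1])-45)
    p=np.ascontiguousarray(im[y:y+90,x:x+100,::-1]); p=cv2.resize(p,None,fx=4,fy=4,interpolation=2); 
    print("origin",x,y); ims.append(p)
cv2.imwrite("pics/c2.png",cv2.hconcat(ims))
```

```text
wrist [0.4481 0.2127 0.126 ] [-0.0048  0.0004  0.1401]
top [336.6 258.7]
origin 286 213
scene [277.  224.8]
origin 227 179
```

View pics/c2.png

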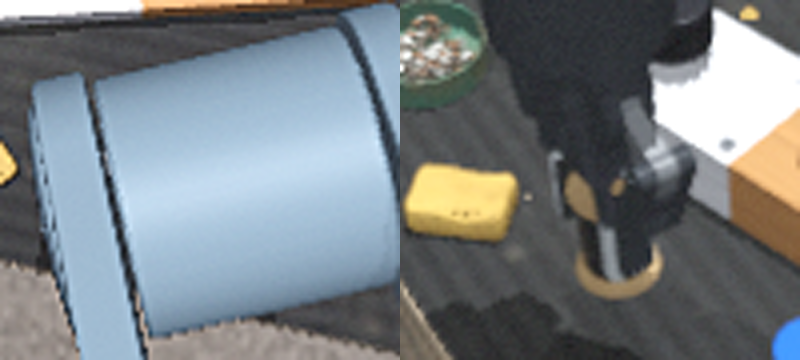

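Run:
```python
from h import *
c=cam("scene"); print(onplane(c,(281.9-.1,246),.0755).round(4)); print(onplane(c,(281.9-.1,247),.0755).round(4))
M=tool()
for p in ((.587,.203),(.588,.2065)): print((M[:3,:3].T@(np.array([*p,.1])-np.array([.448,.2134,.1]))*1000).round(1))
```

```text
[0.4451 0.2079 0.0755]
[0.4435 0.2062 0.0755]
[-137.3   24.    -0.3]
[-137.4   27.7   -0.3]
```

```bash
python3 -m pendant '[[[0.3,-34,7,0,0,0,0],[0.3,-70,15,0,0,0,0],[0.3,-106,23,0,0,0,0],[0.3,-137,30,0,0,0,0],[0.3,-137,30,10,0,0,0]]]'
python3 -m pendant '[[[0.3,0,0,12,0,0,0],[0.3,0,0,18,0,0,0],[0.3,0,0,18,0,0,0],[0.3,0,0,18,0,0,0]]]'
cat > s.py <<'E'
from h import *
import sys
o=ctrl.get_obs(); print(np.round(o["eef_pos"],4),np.round(o["wrist_force"],1))
c=cam("scene"); im=ctrl.camera("scene"); u=proj(c,[float(a) for a in sys.argv[2:5]]); x,y=int(u[0])-50,int(u[1])-37; print("origin",x,y)
cv2.imwrite(f"pics/{sys.argv[1]}.png",cv2.resize(np.ascontiguousarray(im[y:y+75,x:x+100,::-1]),None,fx=7,fy=7,interpolation=2))
E
python3 s.py c3 .588 .205 .05
```

```text
time_s: 4.1
eef_pos: [0.5897, 0.2082, 0.2579]
eef_rot: [0.004, 0.125, 0.992, 0.001]
wrist_force: [-0.3, -0.1, 0.5]
opening: 0.432
grasp_force: 60.1
time_s: 4.43
eef_pos: [0.5825, 0.2093, 0.2372]
eef_rot: [-0.002, 0.123, 0.992, -0.0]
wrist_force: [-0.0, -0.0, -0.1]
opening: 0.428
grasp_force: 60.1
[0.5825 0.2093 0.2372] [-0.  -0.  -0.1]
origin 287 177
```

View pics/c3.png

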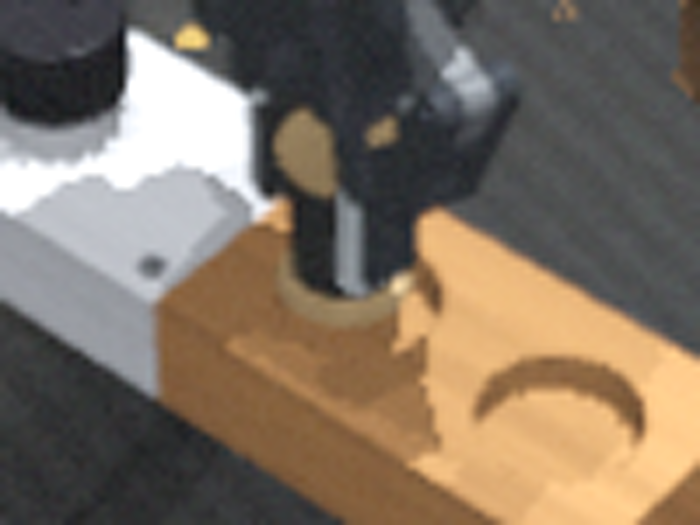

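Run:
```python
from h import *
c=cam("scene"); f=lambda x,y,z:onplane(c,(287+x/7-.4,177+y/7-.4),z)
s=f(346,279,.0440); p=f(365,292,.04); print(s.round(4),p.round(4),(p-s).round(4)); print((tool()[:3,:3].T@(p-s)*1000).round(1), f(561,411,.04).round(4))
```

```text
[0.5867 0.2078 0.044 ] [0.5894 0.2031 0.04  ] [ 0.0027 -0.0047 -0.004 ]
[-3.8 -3.9  4. ] [0.5919 0.1341 0.04  ]
```

```bash
python3 -m pendant '[[[0.3,-3.5,-3.5,0,0,0,0],[0.3,-3.5,-3.5,0,0,0,0],[0.3,-3.5,-3.5,4,0,0,0],[0.3,-3.5,-3.5,7,0,0,0],[0.3,-3.5,-3.5,7,0,0,0]]]'
python3 -m pendant '[[[0.3,0,0,3,0,0,0],[0.3,0,0,5,0,0,0],[0.3,0,0,5,0,0,0]]]'
```

```text
time_s: 4.9
eef_pos: [0.5863, 0.2048, 0.231]
eef_rot: [-0.0, 0.124, 0.992, -0.0]
wrist_force: [-0.6, 0.4, -0.3]
opening: 0.425
grasp_force: 60.1
time_s: 5.15
eef_pos: [0.5864, 0.2049, 0.226]
eef_rot: [-0.001, 0.124, 0.992, -0.0]
wrist_force: [0.2, 0.3, -1.0]
opening: 0.427
grasp_force: 60.1
```

```bash
python3 -m pendant '[[[0.3,0,0,3,0,0,0],[0.3,0,0,5.5,0,0,0],[0.3,0,0,5.5,0,0,0]]]'
python3 -m pendant '[[[0.6,0,0,0,0,0,0],[0.6,0,0,0,0,0,0],[0.6,0,0,0,0,0,0],[0.6,0,0,-15,0,0,0],[0.6,0,0,-50,0,0,0]]]'
python3 -m pendant '[[[0.6,0,0,-30,0,0,0],[0.75,0,0,-60,0,0,0],[0.75,0,0,-60,0,0,0]]]'
python3 s.py c4 .588 .18 .06
```

```text
time_s: 5.4
eef_pos: [0.5864, 0.2048, 0.2205]
eef_rot: [-0.001, 0.124, 0.992, -0.0]
wrist_force: [-0.7, -1.0, -0.6]
opening: 0.423
grasp_force: 60.1
time_s: 5.82
eef_pos: [0.5845, 0.2044, 0.2667]
eef_rot: [-0.005, 0.124, 0.992, -0.001]
wrist_force: [0.4, -0.2, -0.9]
opening: 0.598
grasp_force: 0.0
time_s: 6.07
eef_pos: [0.5888, 0.2053, 0.339]
eef_rot: [0.006, 0.123, 0.992, 0.002]
wrist_force: [1.5, 0.2, 1.1]
opening: 0.75
grasp_force: 0.0
[0.5888 0.2053 0.339 ] [1.5 0.2 1.1]
origin 297 180
```

View pics/c4.png

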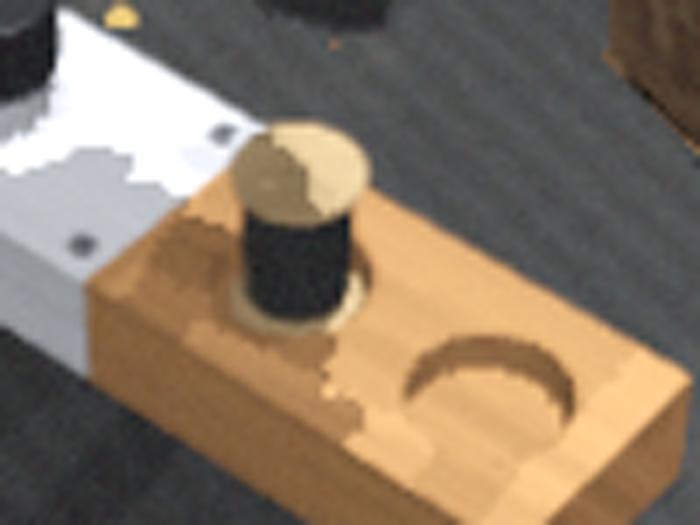

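The first spool stands upright in pocket_b, with the mouth of pocket_a at (490,395) in the crop still empty. Next is the brown wooden spool.

```bash
python3 -m pendant '[[[0.65,18,-29,0,0,0,0],[0.65,36,-59,0,0,0,0],[0.65,54,-88,0,0,0,0],[0.65,72,-117,0,0,0,0],[0.65,90,-147,20,0,0,0]]]'
python3 -m pendant '[[[0.65,16,-29,20,0,0,0],[0.65,16,-29,30,0,0,0],[0.65,16,-29,30,0,0,0],[0.65,16,-29,30,0,0,0]]]'
python3 w.py w3 spool_one:.03
```

```text
time_s: 6.53
eef_pos: [0.4633, 0.0837, 0.3133]
eef_rot: [0.003, 0.123, 0.992, 0.0]
wrist_force: [1.0, -0.7, -0.0]
opening: 0.646
grasp_force: 0.0
time_s: 6.87
eef_pos: [0.4408, 0.0602, 0.2808]
eef_rot: [-0.0, 0.124, 0.992, 0.0]
wrist_force: [0.6, -0.9, 1.1]
opening: 0.651
grasp_force: 0.0
t 6.87 pos [0.4408 0.0602 0.2808] q [-0.13  0.05  2.03  0.    1.06 -1.45] F [ 0.6 -0.9  1.1] op 0.651 gf 0.0
z [-0.001  0.    -1.   ] y [0.246 0.969 0.   ]
spool_one 0.97 [406. 156.] [0.416  0.1264 0.03  ] [ 65 133 251]
spool_one 0.85 [428. 245.] [0.4887 0.1312 0.03  ] [ 99 219 255]
spool_one 0.77 [317. 310.] [0.5255 0.0329 0.03  ] [255  72  68]
spool_one 0.58 [323. 220.] [0.4478 0.0577 0.03  ] [199 159 116]
spool_one 0.57 [335. 354.] [0.5742 0.037  0.03  ] [185  44  42]
```

View pics/w3.png

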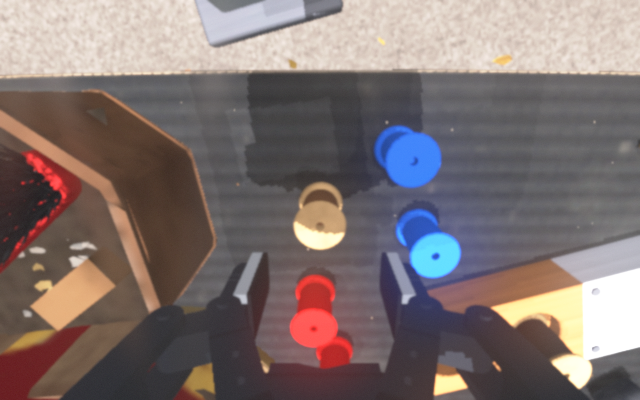

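The wooden spool top is at (320,222), with the blue ones at (415,160) and (435,256) clear of the fingers.

Run:
```python
from h import *
c=cam("wrist"); M=tool(); P=onplane(c,(320,222),.052); print(P.round(4),(M[:3,:3].T@(P-M[:3,3])*1000).round(1))
```

```text
[0.4427 0.058  0.052 ] [ -1.   -2.4 230. ]
```

```bash
python3 -m pendant '[[[0.65,-1,-1.5,20,0,0,0],[0.65,-1,-1.5,50,0,0,0],[0.65,-1,-1.5,75,0,0,0],[0.65,-1,-1.5,88,0,0,0],[0.65,-1,-1.5,88,0,0,0]]]'
python3 -m pendant '[[[0.3,0,0,0,0,0,0],[0.3,0,0,0,0,0,0],[0.3,0,0,0,0,0,0],[0.3,0,0,0,0,0,0],[0.3,0,0,0,0,0,0]]]'
python3 -m pendant '[[[0.3,0,0,-25,0,0,0],[0.3,0,0,-55,0,0,0],[0.3,0,0,-75,0,0,0],[0.3,0,0,-75,0,0,0],[0.3,0,0,-75,0,0,0]]]'
```

```text
time_s: 7.38
eef_pos: [0.4409, 0.0593, 0.1912]
eef_rot: [-0.002, 0.123, 0.992, 0.0]
wrist_force: [-0.8, -0.0, 0.2]
opening: 0.652
grasp_force: 0.0
time_s: 7.8
eef_pos: [0.4423, 0.0586, 0.1945]
eef_rot: [0.002, 0.124, 0.992, 0.0]
wrist_force: [0.6, 1.7, 4.8]
opening: 0.399
grasp_force: 60.3
time_s: 8.22
eef_pos: [0.4418, 0.0585, 0.2696]
eef_rot: [0.002, 0.124, 0.992, -0.0]
wrist_force: [0.2, -0.7, -0.7]
opening: 0.402
grasp_force: 59.9
```

```bash
python3 -m pendant '[[[0.3,-28,25,0,0,0,0],[0.3,-60,53,0,0,0,0],[0.3,-93,82,0,0,0,0],[0.3,-125,110,0,0,0,0],[0.3,-125,110,0,0,0,0]]]'
python3 -m pendant '[[[0.3,0,0,15,0,0,0],[0.3,0,0,27,0,0,0],[0.3,0,0,28,0,0,0],[0.3,0,0,28,0,0,0]]]'
python3 s.py c5 .588 .14 .05
```

```text
time_s: 8.63
eef_pos: [0.5935, 0.1366, 0.2661]
eef_rot: [0.001, 0.123, 0.992, 0.001]
wrist_force: [-0.7, 0.2, 0.1]
opening: 0.396
grasp_force: 60.0
time_s: 8.97
eef_pos: [0.588, 0.1343, 0.2378]
eef_rot: [-0.002, 0.124, 0.992, -0.0]
wrist_force: [-0.0, -0.1, -0.9]
opening: 0.396
grasp_force: 60.0
[0.588  0.1343 0.2378] [-0.  -0.1 -0.9]
origin 313 194
```

View pics/c5.png

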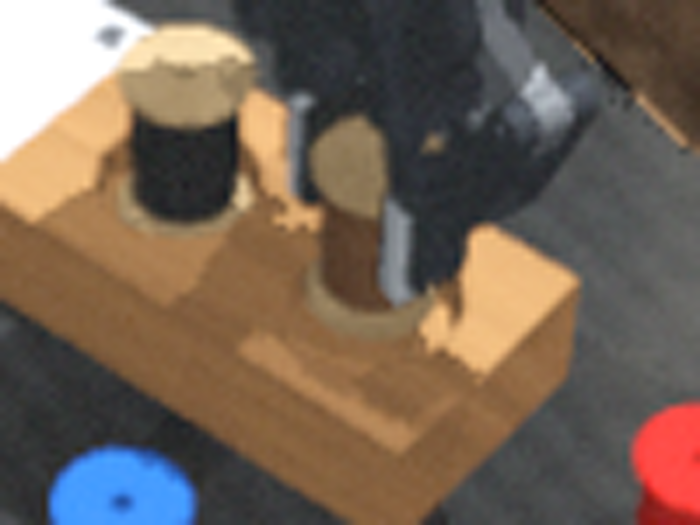

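```bash
python3 -m pendant '[[[0.3,-2.5,1,0,0,0,0],[0.3,-2.5,1,0,0,0,0],[0.3,-2.5,1,3,0,0,0],[0.3,-2.5,1,6,0,0,0],[0.3,-2.5,1,6,0,0,0]]]'
python3 -m pendant '[[[0.3,0,0,3,0,0,0],[0.3,0,0,5,0,0,0],[0.3,0,0,5,0,0,0]]]'
```

```text
time_s: 9.43
eef_pos: [0.5919, 0.1348, 0.2338]
eef_rot: [-0.0, 0.124, 0.992, -0.0]
wrist_force: [0.0, 0.5, -1.3]
opening: 0.401
grasp_force: 60.0
time_s: 9.68
eef_pos: [0.5919, 0.1349, 0.2285]
eef_rot: [-0.001, 0.124, 0.992, -0.0]
wrist_force: [0.0, -0.1, -1.3]
opening: 0.401
grasp_force: 60.0
```

```bash
python3 -m pendant '[[[0.3,0,0,4,0,0,0],[0.3,0,0,7,0,0,0],[0.3,0,0,7,0,0,0]]]'
python3 -m pendant '[[[0.58,0,0,0,0,0,0],[0.58,0,0,0,0,0,0],[0.58,0,0,0,0,0,0],[0.58,0,0,-15,0,0,0],[0.58,0,0,-50,0,0,0]]]'
python3 -m pendant '[[[0.58,0,0,-30,0,0,0],[0.8,0,0,-60,0,0,0],[0.8,0,0,-60,0,0,0],[0.8,0,0,-60,0,0,0]]]'
python3 w.py w4 cap:.08
python3 s.py c6 .588 .22 .06
```

```text
time_s: 9.93
eef_pos: [0.5918, 0.1349, 0.2213]
eef_rot: [-0.001, 0.124, 0.992, -0.0]
wrist_force: [0.6, 0.1, -0.4]
opening: 0.397
grasp_force: 60.0
time_s: 10.35
eef_pos: [0.59, 0.1347, 0.2678]
eef_rot: [-0.005, 0.124, 0.992, -0.001]
wrist_force: [0.0, -0.6, -0.5]
opening: 0.579
grasp_force: 0.0
time_s: 10.68
eef_pos: [0.593, 0.135, 0.3351]
eef_rot: [0.003, 0.124, 0.992, 0.0]
wrist_force: [-1.1, -0.1, 0.1]
opening: 0.797
grasp_force: 0.0
t 10.68 pos [0.593  0.135  0.3351] q [ 0.03  0.32  1.58 -0.    1.23 -1.29] F [-1.1 -0.1  0.1] op 0.797 gf 0.0
z [ 0.006  0.    -1.   ] y [0.245 0.969 0.002]
cap 0.79 [557. 131.] [0.5792 0.3093 0.08  ] [88 87 94]
cap 0.25 [436. 151.] [0.572  0.2232 0.08  ] [248 188 131]
[0.5918 0.1349 0.3317] [-0.4  0.5 -0.3]
origin 281 170
```

View pics/c6.png

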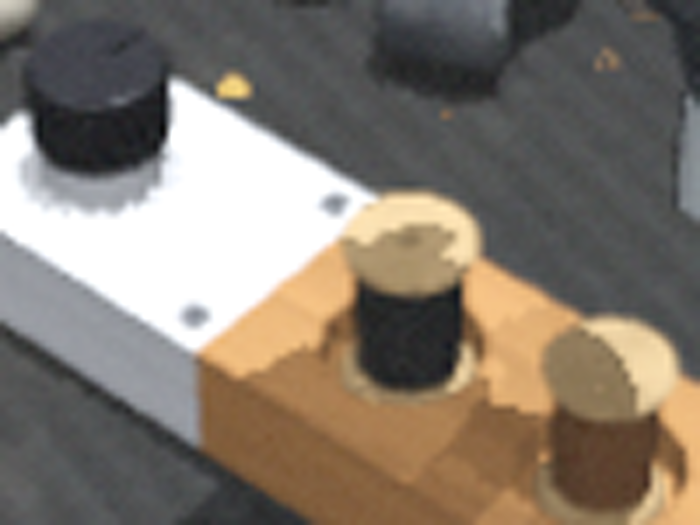

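Both spools stand upright in the two pockets. The cap is untouched at (95,95) in the crop. I've used all ten pictures, so I'll work on numbers from here.

```bash
python3 -m pendant '[[[0.8,10,35,0,0,0,0],[0.8,21,70,0,0,0,0],[0.8,32,105,0,0,0,0],[0.8,42,140,0,0,0,0],[0.8,52,175,0,0,0,0]]]'
python3 -m pendant '[[[0.8,0,0,10,0,0,0],[0.8,0,0,20,0,0,0],[0.8,0,0,20,0,0,0],[0.8,0,0,20,0,0,0]]]'
python3 w.py w5 cap:.07 spool_one:.06
cat > k.py <<'E'
from h import *
c=cam("wrist"); M=tool(); im=cv2.imread("pics/w5.png")
u0=proj(c,(.584,.318,.08)); print("guess",u0.round())
x,y=int(u0[0])-60,int(u0[1])-60; g=cv2.cvtColor(im,cv2.COLOR_BGR2GRAY)[max(y,0):y+120,x:x+120]
y=max(y,0)
for r in g[::6,::5]: print(" ".join("%3d"%v for v in r))
cs=cv2.HoughCircles(cv2.resize(g,None,fx=3,fy=3,interpolation=2),cv2.HOUGH_GRADIENT,2,30,param1=100,param2=30,minRadius=60,maxRadius=130)
for a in (cs[0][:5] if cs is not None else []):
    uv=a[:2]/3+[x,y]; P=onplane(c,uv,.08); print(uv,a[2]/3,P.round(4),(M[:3,:3].T@(P-M[:3,3])*1000).round(1))
E
python3 k.py
```

```text
time_s: 11.25
eef_pos: [0.5839, 0.3187, 0.3302]
eef_rot: [-0.001, 0.124, 0.992, -0.001]
wrist_force: [0.7, 0.4, -0.2]
opening: 0.804
grasp_force: 0.0
time_s: 11.58
eef_pos: [0.5842, 0.3159, 0.3097]
eef_rot: [-0.002, 0.124, 0.992, -0.001]
wrist_force: [-0.2, -0.7, -0.0]
opening: 0.8
grasp_force: 0.0
t 11.58 pos [0.5842 0.3159 0.3097] q [ 0.32  0.47  1.44 -0.    1.24 -1.  ] F [-0.2 -0.7 -0. ] op 0.8 gf 0.0
z [-0.004 -0.002 -1.   ] y [ 0.246  0.969 -0.003]
cap 0.89 [329. 212.] [0.5817 0.3197 0.07  ] [83 82 91]
spool_one 0.95 [111. 272.] [0.5923 0.1365 0.06  ] [244 200 140]
spool_one 0.78 [33. 51.] [0.4293 0.1591 0.06  ] [ 31  59 138]
spool_one 0.78 [ 66. 140.] [0.4874 0.1531 0.06  ] [ 69 158 255]
spool_one 0.71 [ 36. 278.] [0.5827 0.0712 0.06  ] [122  25  23]
spool_one 0.67 [ 17. 208.] [0.5239 0.0901 0.06  ] [107  28  45]
guess [326. 217.]
 71  73  85 115 130 131 133 161 221 202 200 198 196 196 193 157  86 109 218  82  54  54  56  54
134 133 134 164 226 237 238 236 235 227 195 191 193 198 197 188 130 154 219 171  59  58  56  58
226 237 237 236 235 234 232 208 200 199 200 197 194 169 175
[... 1357 characters left out ...]
 92  91  91  93  95  93
228 254 255 254 254 237 149 110 104 106 105 100  99  96  93  93  90  89  89  86  86 204 206  89
252 198 118 105 106 107 106 108 107 104 100  98  96  93  90  91  88  87  84  83  83  85  84  84
107 104 105 104 104 107 108 107 107 102 100  95  96  93  90  88  87  89  87  88  86  83  86  83
[328. 216.] 30.266668 [0.5836 0.3196 0.08  ] [  2.4   3.1 232.4]
[316.66666794 216.66666794] 40.666668 [0.5822 0.3119 0.08  ] [  2.   -4.7 232.4]
[335.33333588 207.33333206] 41.399998 [0.5787 0.3259 0.08  ] [  8.7   8.  232.4]
[338.66666412 217.33333206] 40.733334 [0.5864 0.3264 0.08  ] [  1.5  10.4 232.4]
[324.         203.33333206] 21.266666 [0.5741 0.3192 0.08  ] [ 11.6   0.4 232.4]
```

```bash
python3 -m pendant '[[[0.8,1,3,20,0,0,0],[0.8,1,3,45,0,0,0],[0.8,1,3,70,0,0,0],[0.8,1,3,85,0,0,0],[0.8,1,3,85,0,0,0]]]'
python3 -m pendant '[[[0.65,0,0,0,0,0,0],[0.65,0,0,0,0,0,0],[0.65,0,0,0,0,0,0]]]'
python3 -m pendant '[[[0.58,0,0,0,0,0,0],[0.55,0,0,0,0,0,0],[0.52,0,0,0,0,0,0],[0.5,0,0,0,0,0,0]]]'
```

```text
time_s: 12.15
eef_pos: [0.5832, 0.3192, 0.2234]
eef_rot: [-0.003, 0.124, 0.992, -0.001]
wrist_force: [-0.2, -0.9, -0.1]
opening: 0.807
grasp_force: 0.0
time_s: 12.4
eef_pos: [0.5854, 0.3206, 0.2294]
eef_rot: [0.002, 0.124, 0.992, 0.001]
wrist_force: [-0.0, -0.5, -0.2]
opening: 0.65
grasp_force: 0.0
time_s: 12.73
eef_pos: [0.5845, 0.3204, 0.2277]
eef_rot: [0.0, 0.124, 0.992, -0.0]
wrist_force: [-0.3, -0.5, 0.1]
opening: 0.499
grasp_force: 0.4
```

```bash
python3 -m pendant '[[[0.55,0,0,3,0,0,0],[0.55,0,0,3,0,0,0],[0.3,0,0,3,0,0,0],[0.3,0,0,3,0,0,0],[0.3,0,0,3,0,0,0]]]'
python3 -m pendant '[[[0.3,0,0,0,0,0,0],[0.3,0,0,0,0,0,0]]]'; python3 -c "
from h import *
o=ctrl.get_obs();print(o['wrist_force'],o['torque'],o['q'])"
```

```text
time_s: 13.15
eef_pos: [0.5843, 0.3199, 0.2241]
eef_rot: [-0.0, 0.124, 0.992, -0.001]
wrist_force: [-1.7, -5.1, 2.7]
opening: 0.45
grasp_force: 60.2
time_s: 13.32
eef_pos: [0.5843, 0.3199, 0.2241]
eef_rot: [-0.0, 0.124, 0.992, -0.001]
wrist_force: [-1.9, -5.3, 3.4]
opening: 0.45
grasp_force: 60.2
[-1.86111214 -5.29757876  3.37355165] [-0.91015102  0.37524132 -0.00507304] [ 3.23350566e-01  5.73723121e-01  1.47334221e+00 -1.07228062e-03
  1.09596018e+00 -9.99120903e-01]
```

```bash
python3 -m pendant '[[[0.3,0,0,0,0,0,-0.08],[0.3,0,0,0,0,0,-0.16],[0.3,0,0,0,0,0,-0.2],[0.3,0,0,0,0,0,-0.2]]]'
python3 -c "
from h import *
o=ctrl.get_obs();print(o['wrist_force'],o['torque'],o['q'][5])"
```

```text
time_s: 13.65
eef_pos: [0.5847, 0.3192, 0.2241]
eef_rot: [-0.0, 0.023, 1.0, -0.001]
wrist_force: [-1.1, -7.0, 2.8]
opening: 0.45
grasp_force: 60.4
[-1.11743989 -6.97870103  2.83557417] [-1.54588571  0.20845567 -0.39925317] -1.2005879066716518
```

```bash
python3 -m pendant '[[[0.3,0,0,0,0,0,-0.1],[0.3,0,0,0,0,0,-0.2],[0.3,0,0,0,0,0,-0.2]]]'
cat > t.py <<'E'
from h import *
o=ctrl.get_obs();print(np.round(o['wrist_force'],1),np.round(o['torque'],2),round(o['q'][5],3))
E
python3 t.py
cat > m.py <<'E'
# mark direction: the cap top unrolled on the scene/top pictures, brightness by azimuth
from h import *
import sys
c=cam("wrist"); im=cv2.cvtColor(ctrl.camera("wrist"),cv2.COLOR_RGB2GRAY).astype(np.float32)
cv2.imwrite("pics/m_%s.png"%sys.argv[1],im)
x,y=.584,.3197
for r in(.010,.014,.017):
    v=[]
    for a in range(0,360,10):
        u=proj(c,(x+r*np.cos(np.radians(a)),y+r*np.sin(np.radians(a)),.08)); v.append(cv2.getRectSubPix(im,(1,1),(float(u[0]),float(u[1])))[0,0])
    print(r," ".join("%d"%k for k in v))
E
python3 m.py 1
```

```text
time_s: 13.9
eef_pos: [0.5836, 0.319, 0.2241]
eef_rot: [-0.003, -0.077, 0.997, -0.001]
wrist_force: [-9.0, -9.4, 9.3]
opening: 0.451
grasp_force: 61.0
[-9.  -9.4  9.3] [-1.93  1.4  -0.97] -1.402
0.01 31 29 31 30 29 29 29 31 29 29 31 33 32 32 35 33 36 34 35 37 39 39 40 41 41 41 40 41 40 38 38 37 35 32 33 32
0.014 31 29 31 29 29 30 29 29 30 32 30 31 31 36 34 36 37 38 38 41 42 43 42 46 43 46 47 45 43 40 41 37 36 34 32 31
0.017 30 30 29 29 28 28 28 30 29 29 31 31 32 33 35 38 38 40 44 46 48 50 49 50 50 51 50 51 49 45 42 39 35 35 31 30[ WARN:0@0.590] global loadsave.cpp:1063 imwrite_ Unsupported depth image for selected encoder is fallbacked to CV_8U.
```

Turning counter-clockwise, the torque climbs to 1 N m as it would against a stop. I'll try the other way and compare.

```bash
python3 -m pendant '[[[0.3,0,0,0,0,0,0.1],[0.3,0,0,0,0,0,0.2],[0.3,0,0,0,0,0,0.2]]]' | sed -n 2,4p; python3 t.py
python3 -m pendant '[[[0.3,0,0,0,0,0,0.1],[0.3,0,0,0,0,0,0.2],[0.3,0,0,0,0,0,0.2]]]'| sed -n 2,4p; python3 t.py
python3 -m pendant '[[[0.3,0,0,0,0,0,0.1],[0.3,0,0,0,0,0,0.2],[0.3,0,0,0,0,0,0.2]]]'| sed -n 2,4p; python3 t.py
```

```text
eef_pos: [0.5834, 0.3198, 0.2241]
eef_rot: [-0.002, 0.026, 1.0, -0.001]
wrist_force: [-8.3, -6.8, 7.9]
[-8.3 -6.8  7.9] [-1.2   1.34 -0.05] -1.194
eef_pos: [0.583, 0.3204, 0.2241]
eef_rot: [-0.002, 0.126, 0.992, -0.001]
wrist_force: [-8.3, -4.0, 8.7]
[-8.3 -4.   8.7] [-0.68  1.45 -0.02] -0.994
eef_pos: [0.5831, 0.3206, 0.224]
eef_rot: [-0.002, 0.224, 0.975, -0.001]
wrist_force: [-8.1, -3.3, 6.5]
[-8.1 -3.3  6.5] [-0.5   1.27  0.01] -0.794
```

It turns freely clockwise with about 0 N m, so the thread is reverse. I'll keep turning clockwise to the end stop.

```bash
python3 -m pendant '[[[0.3,0,0,0,0,0,0.11],[0.3,0,0,0,0,0,0.22],[0.3,0,0,0,0,0,0.33],[0.3,0,0,0,0,0,0.4],[0.3,0,0,0,0,0,0.4]]]' | sed -n 2,4p; python3 t.py
python3 -m pendant '[[[0.3,0,0,0,0,0,0.1],[0.3,0,0,0,0,0,0.2],[0.3,0,0,0,0,0,0.2]]]'| sed -n 2,4p; python3 t.py
python3 -m pendant '[[[0.3,0,0,0,0,0,0.1],[0.3,0,0,0,0,0,0.15],[0.3,0,0,0,0,0,0.15]]]'| sed -n 2,4p; python3 t.py
```

```text
eef_pos: [0.5835, 0.3209, 0.2241]
eef_rot: [-0.001, 0.413, 0.911, -0.0]
wrist_force: [-5.7, -0.7, 3.0]
[-5.7 -0.7  3. ] [-0.13  0.85  0.02] -0.395
eef_pos: [0.5838, 0.3209, 0.2241]
eef_rot: [-0.001, 0.502, 0.865, -0.0]
wrist_force: [-3.9, 0.2, 2.9]
[-3.9  0.2  2.9] [ 0.    0.64 -0.04] -0.196
eef_pos: [0.5841, 0.3208, 0.2241]
eef_rot: [-0.0, 0.563, 0.826, 0.0]
wrist_force: [-2.9, 1.2, 1.2]
[-2.9  1.2  1.2] [ 0.17  0.55 -0.02] -0.05
```

```bash
for i in 1; do python3 -m pendant '[[[0.3,0,0,0,0,0,0.1],[0.3,0,0,0,0,0,0.15],[0.3,0,0,0,0,0,0.15]]]'| sed -n 2,4p; python3 t.py; done
python3 -m pendant '[[[0.3,0,0,0,0,0,0.1],[0.3,0,0,0,0,0,0.15],[0.3,0,0,0,0,0,0.15]]]'| sed -n 2,4p; python3 t.py
```

```text
eef_pos: [0.5839, 0.3208, 0.224]
eef_rot: [-0.001, 0.623, 0.782, -0.0]
wrist_force: [-4.3, 0.9, 3.3]
[-4.3  0.9  3.3] [0.26 0.87 0.01] 0.099
eef_pos: [0.5837, 0.321, 0.224]
eef_rot: [-0.001, 0.679, 0.734, -0.001]
wrist_force: [-6.1, 1.9, 5.0]
[-6.1  1.9  5. ] [0.19 1.12 0.61] 0.248
```

```bash
python3 -m pendant '[[[0.3,0,0,0,0,0,-0.02],[0.3,0,0,-2,0,0,-0.03],[0.3,0,0,-5,0,0,-0.03],[0.3,0,0,-5,0,0,-0.03]]]'; python3 t.py
```

```text
time_s: 16.45
eef_pos: [0.5838, 0.3202, 0.2266]
eef_rot: [-0.0, 0.669, 0.744, -0.001]
wrist_force: [2.3, 1.8, -13.6]
opening: 0.45
grasp_force: 64.3
[  2.3   1.8 -13.6] [ 0.33 -0.43  0.34] 0.218
```

```bash
python3 -m pendant '[[[0.3,0,0,4,0,0,0],[0.3,0,0,4,0,0,0]]]'| sed -n 2,4p; python3 t.py
python3 -m pendant '[[[0.3,0,0,0,0,0,0.08],[0.3,0,0,0,0,0,0.08]]]'| sed -n 2,4p; python3 t.py
python3 -m pendant '[[[0.3,0,0,0,0,0,0.1],[0.3,0,0,0,0,0,0.1]]]'| sed -n 2,4p; python3 t.py
```

```text
eef_pos: [0.5842, 0.3203, 0.2259]
eef_rot: [-0.0, 0.669, 0.743, -0.001]
wrist_force: [-5.2, -2.1, 2.5]
[-5.2 -2.1  2.5] [-0.25  1.15  0.32] 0.219
eef_pos: [0.5842, 0.3203, 0.2259]
eef_rot: [0.0, 0.699, 0.715, -0.001]
wrist_force: [-5.4, -1.4, 1.9]
[-5.4 -1.4  1.9] [-0.35  1.11  0.95] 0.301
eef_pos: [0.5844, 0.3204, 0.2259]
eef_rot: [0.0, 0.734, 0.68, -0.0]
wrist_force: [-5.1, -1.9, 3.2]
[-5.1 -1.9  3.2] [-0.31  1.05  1.09] 0.401
```

```bash
python3 -m pendant '[[[0.3,0,0,0,0,0,-0.1],[0.3,0,0,0,0,0,-0.15],[0.3,0,0,0,0,0,-0.15]]]'| sed -n 2,4p; python3 t.py
python3 -m pendant '[[[0.3,0,0,-2,0,0,0],[0.3,0,0,-4,0,0,0],[0.3,0,0,-4,0,0,0]]]'| sed -n 2,4p; python3 t.py
```

```text
eef_pos: [0.5844, 0.32, 0.2255]
eef_rot: [-0.0, 0.679, 0.735, -0.001]
wrist_force: [-4.7, -1.7, 1.9]
[-4.7 -1.7  1.9] [-0.52  0.95  0.04] 0.244
eef_pos: [0.5842, 0.3203, 0.2292]
eef_rot: [-0.0, 0.68, 0.733, -0.0]
wrist_force: [-5.1, -1.2, -1.1]
[-5.1 -1.2 -1.1] [-0.31  0.94 -0.03] 0.25
```

```bash
python3 -m pendant '[[[0.3,0,0,-3,0,0,0],[0.3,0,0,-6,0,0,0],[0.3,0,0,-8,0,0,0],[0.3,0,0,-8,0,0,0]]]'| sed -n 2,4p; python3 t.py
python3 -m pendant '[[[0.3,0,0,-5,0,0,0],[0.3,0,0,-10,0,0,0],[0.3,0,0,-15,0,0,0],[0.3,0,0,-15,0,0,0]]]'| sed -n 2,4p; python3 t.py
```

```text
eef_pos: [0.5847, 0.3205, 0.2381]
eef_rot: [0.0, 0.681, 0.733, 0.0]
wrist_force: [-3.7, -1.5, 0.3]
[-3.7 -1.5  0.3] [-0.27  0.66  0.01] 0.251
eef_pos: [0.5856, 0.3208, 0.2547]
eef_rot: [0.001, 0.681, 0.732, 0.002]
wrist_force: [0.7, -0.1, -0.0]
[ 0.7 -0.1 -0. ] [ 0.   -0.04  0.03] 0.251
```

```bash
python3 -m pendant '[[[0.3,0,0,-8,0,0,0],[0.3,0,0,-20,0,0,0],[0.3,0,0,-32,0,0,0],[0.3,0,0,-43,0,0,0],[0.3,0,0,-43,0,0,0]]]'
python3 -m pendant '[[[0.3,0,0,0,0,0,0],[0.3,0,0,0,0,0,0],[0.3,0,0,0,0,0,0]]]'| sed -n 2,6p; python3 t.py
python3 w.py w6 cap:.14 spool_one:.06
python3 - <<'E'
from h import *
im=ctrl.camera("scene"); c=cam("scene"); cv2.imwrite("pics/s6.png",im[...,::-1])
for k,z in(("cap",.125),("cap_stem_end",.083),("spool_one",.05)):
    for b in ctrl.boxes_of("scene",k)[:6]:
        uv=np.array(b["point"])*[640,400]; print(k,round(b["confidence"],2),uv.round(),onplane(c,uv,z).round(3))
print(proj(c,(.5845,.3195,.136)),proj(c,(.5845,.3195,.083)),proj(c,(.5845,.3195,.052)))
u=proj(c,(.5845,.3195,.1)); x,y=int(u[0]),int(u[1]); g=cv2.cvtColor(im,cv2.COLOR_RGB2GRAY)[y-34:y+34:2,x-22:x+24:2]
for i,r in enumerate(g): print(y-34+2*i," ".join("%3d"%v for v in r))
E
```

```text
time_s: 18.53
eef_pos: [0.5856, 0.3209, 0.2995]
eef_rot: [0.001, 0.681, 0.732, 0.003]
wrist_force: [0.8, 1.4, -0.5]
opening: 0.45
grasp_force: 65.8
eef_pos: [0.5841, 0.3203, 0.2944]
eef_rot: [-0.0, 0.681, 0.732, -0.001]
wrist_force: [-0.0, 0.1, -1.5]
opening: 0.456
grasp_force: 65.8
[-0.   0.1 -1.5] [ 0.04  0.   -0.01] 0.251
t 18.78 pos [0.5841 0.3203 0.2944] q [ 0.32  0.49  1.45 -0.    1.21  0.25] F [-0.   0.1 -1.5] op 0.456 gf 65.8
z [-0.001 -0.    -1.   ] y [ 0.997  0.073 -0.001]
cap 0.85 [324. 284.] [0.5842 0.3209 0.14  ] [74 66 71]
spool_one 0.61 [215. 386.] [0.502  0.1585 0.06  ] [ 46  84 189]
cap 0.56 [294. 157.] [0.594 0.326 0.125]
cap_stem_end 0.68 [291. 159.] [0.618 0.363 0.083]
cap_stem_end 0.29 [325. 224.] [0.531 0.185 0.083]
spool_one 0.82 [304. 297.] [0.407 0.117 0.05 ]
spool_one 0.77 [330. 270.] [0.478 0.123 0.05 ]
spool_one 0.74 [414. 266.] [0.585 0.021 0.05 ]
spool_one 0.72 [365. 234.] [0.584 0.133 0.05 ]
spool_one 0.61 [326. 222.] [0.558 0.207 0.05 ]
spool_one 0.57 [390. 291.] [0.513 0.018 0.05 ]
[292.77380996 155.79819035] [294.24008046 176.50379347] [295.05520536 
[... 2577 characters left out ...]
 255 255 254 255 254 254 254
190  75  69  73  87 151 161 162 162 163 146 161 154 151 153 154 165 175 254 255 255 254 255 254
192  80  74 129 161 162 160 159 162 157 181 130  93  84  93 145 180 153 250 254 254 254 255 255
194  90 163 156  79 150 163 162 160 146 153 174 181 182 178 167 157 149 255 254 254 254 254 254
196 171 180 142 106 150 164 165 178 173 154 161 163 168 164 164 159 194 254 254 255 254 254 254
198 136 152 159 163 179 179 181 182 182 183 171 166 168 165 173 179 240 254 254 254 254 255 254
200 133 153 150 167 180 181 177 178 181 184 180 182 180 180 181 180 243 254 254 254 252 254 254
202 108 153 150 149 155 176 180 177 178 180 180 183 179 179 179 182 254 254 254 254 254 254 253
```

```bash
python3 -c "
from bench import ctrl
print(ctrl.hand_in())"
```

```text
the job is handed in; nothing more can be done
None
```

The job is handed in: both wooden spools stand in the stand's pockets, and the cap (reverse thread, loosened clockwise) is held upright above the open pot with its stem about 3 cm clear of the neck.

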